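# Set the cork caddy's lid to the green compartment

### The job

Two round white cork caddies stand on the bar. On the one with the wooden lid, turn the lid so that its round opening stands squarely over the compartment marked by the green stud on the rim, then let go; do not turn the lid of the black-lidded caddy.

Things in the scene. Friction and masses are not known exactly. Their poses are not given: they have to be found in the camera images.
- oak_knob (a point): Grip point of the brass bar knob on the wooden lid, on the lid's upright turning axis, 90 mm above the counter. Bar: 44 mm along x, 14 mm thick along y, top 17 mm above this point. Below it: collar 42 mm across (top 19 mm down), lid face (25 mm down). x points from the axis to the lid's opening, z up. The lid only turns, with light friction (0.06 N m, no spring); stays where left.
- oak_pointer (a point): Turns with the wooden lid (144 mm across): 83 mm from its axis, straight out through the middle of its opening (round, white-edged, 38 mm wide, 45 mm from the axis), 65 mm above the counter; a white mark on the lid's edge points at it. It is at the green stud when the opening is right over that compartment. Starts within 20 degrees of the yellow stud; turns 95 degrees or more either way from there.
- green_stud: Green stud, 15 mm across, 9 mm high, on the rim of the wooden-lidded caddy: a fixed white tub 184 mm across, 60 mm high. Origin: middle of its underside, 60 mm above the counter, 83 mm from the lid's axis. Its compartment's middle lies on the line from the axis to the stud; six compartments, 60 degrees apart. Green is beside yellow, on one side or the other; other studs are red, white, black.
- black_pointer (a point): The like point on the lid of the other caddy (same size, black lid, steel knob, studs of the same colours): 83 mm from that lid's axis, straight out through its opening, 65 mm above the counter. That lid turns as lightly and is to be left as it is.

How it is judged:
At the end, for the whole second after the job is handed in: The wooden lid's opening stands over the green stud's compartment: the lid's pointer point within 16 mm (about 11 degrees) of the green stud, seen from above, with the lid let go (horizontal distance between oak_pointer and green_stud below 0.016 m); the robot touches nothing.
It fails at once if the black-lidded caddy's lid is turned by more than about 10 degrees (distance of black_pointer from where it was at the start of the episode above 0.015 m).
It also fails if it takes over 32 s, if anything falls off the work surface, if the arm or the gripper's body presses on something with over 40 N, if the wrist force passes 120 N, or if a joint passes its speed limit or range.

### The arm

A 6-joint arm with a two-finger parallel gripper is mounted at the origin on the work surface. World frame = base frame: x ahead of the robot, y to its left, z up, the work surface at z = 0. Lengths are in m, angles in rad, forces in N, time in s.
With the tool pointing down it reaches from about 0.3 to 0.75 m from the base axis. Payload 8.5 kg.
Tool frame: the origin (TCP) lies at the very end of the fingers, on their centre line; the grasp point (between the pads) lies 19 mm behind it; z points along the fingers, y is the direction in which the jaws open and shut (so a half turn about z gives the same grasp; the last joint's range is limited). The gripper opens to 85 mm and grips with 20 to 120 N. Pads are 22 mm wide; open, the fingers measure 114 mm over their backs; the gripper's body (76 mm by 85 mm) begins 54 mm behind the grasp point. The pads swing forward as they close: fully open they stand 13 mm farther back than shut.
Start: joints at [0.946, 0.381, 1.297, -0, 1.464, -0.215], TCP at [0.219, 0.504, 0.231] pointing down, gripper open.
Joint ranges: [-3.11, 3.11], [-0.89, 2.33], [0.22, 2.48], [-1.42, 4.56], [0.17, 2.85], [-2.88, 2.88]. Speed limits (rad/s): [2.39, 2.39, 3.14, 3.14, 3.14, 3.14].

### API

Orientations are given as a 3x3 rotation matrix whose columns are the frame's x, y, z axes.
In Python, from bench import env gives the robot as it stands.
- The arm moves only by the tool jog_arm, never from a script. Its argument "commands" is a list of rows, each a list of 6 numbers: the shift along the tool's x, y, z in m, then the turn, a rotation vector about the tool's x, y, z in rad. In form: [[x, y, z, rx, ry, rz], ...]. A call has 1 to 8 rows; each row shifts and turns the commanded pose from where the row before left it, along the tool's axes as they then stand; what a row does not reach is not made up. A row lasts 1/10 s, in which the tool goes at most 50 mm and 8.59 degrees, less where a joint would pass 70% of its speed; a pose out of reach is approached as far as the arm can. A call is refused whole if a number of a shift passes 0.05 or a number of a turn 0.15, either way. A call with a gripper value outside its range is refused whole. "grip" is the opening, from -1 (shut) to 1 (fully open), set as the call begins (left out, the last holds). The fingers move at their own pace and stop on an object; the grip force is fixed at half the most. Time passes only in rows, so rows that do not move let the fingers close. It gives the time, the measured TCP pose, the force and the opening at its end, in the units of the state.
- env.get_obs(): the state, without advancing time (a new reading comes with each control period).
- env.grab_frame(name): name is "scene" or "top" or "wrist"; returns the picture (400x640x3 uint8, blue, green, red); there is no depth.
- env.camera_params(name): a dict with "intrinsics" (3x3 intrinsics, pixels), "R" (3x3) and "t" (3): a world point X has camera coordinates R X + t. Camera axes: x right, y down, z forward; pixel columns grow to the right and rows downward; lengths in m; the calibration is good to about 2 mm. The wrist camera is an equidistant fisheye: a pixel r from the principal point sees the ray r / f radians off the axis. A picture is of the moment at which its call begins: read the wrist's pose just before it. camera_params takes no time and is no camera call; for the wrist camera it gives the pose at the moment of the call.
- env.close_job(): hands the job in, once; it reports no verdict.
The state is a dict: "t": time; "q": joint angles; "qd": joint speeds; "joint_torque": joint torques, N m; "eef_pos": TCP position; "orientation": TCP orientation; "wrist_force": force on the tool from outside, world axes, zero at the start; "torque": the same for the moment, N m; "opening": finger opening in m.
Only numpy, scipy, OpenCV 4.12 (cv2) and the standard library are available. Lean on these libraries where they do the work, as an engineer would, in place of code of your own. Each camera call takes 0.05 s, during which the arm holds its last target.

## Working session

There is one attempt and no reset: what is moved stays moved. The work goes in short steps, Python scripts to look and compute and a tool call to move; the robot and the scene stay as the last step left them, time stands still between calls to the robot, and variables do not carry over. Pictures are saved under pics/ and viewed, and the job is handed in when it is done.

Besides the shell and the picture viewer there is one more tool, called after "Call:" as name([rows], argument=value, ...), one row to a line, values as JSON. jog_arm: Moves the arm, as the interface text tells. Its arguments: {"type":"object","properties":{"commands":{"type":"array","items":{"type":"array","items":{"type":"number"}}},"grip":{"type":"number"}},"required":["commands"]}

```bash
mkdir -p pics; ls; python3 - <<'E'
from bench import env
import cv2
o=env.get_obs();print(o)
for n in("top","scene"):
    cv2.imwrite(f"pics/{n}0.png",env.grab_frame(n));print(env.camera_params(n))
E
```

```text
pics
{'t': 0.0, 'q': array([ 9.45652291e-01,  3.81222238e-01,  1.29826854e+00, -7.41243986e-06,
        1.46358550e+00, -2.15328660e-01]), 'qd': array([-0.00038713,  0.0007652 ,  0.00065749,  0.00158338, -0.00126032,
       -0.00121276]), 'joint_torque': array([ 5.13769410e-04, -4.48471355e+01, -2.31280929e+01, -1.46808106e-04,
        4.80116112e-03, -2.21307772e-06]), 'eef_pos': array([0.21898623, 0.50420763, 0.23069506]), 'orientation': array([[-9.17194585e-01,  3.98438641e-01, -8.62257655e-04],
       [ 3.98439453e-01,  9.17193842e-01, -1.20734684e-03],
       [ 3.09803777e-04, -1.45092945e-03, -9.99998899e-01]]), 'wrist_force': array([-0.4740836 ,  0.29149222,  0.28951468]), 'torque': array([ 0.02622034, -0.0540804 ,  0.06251187]), 'opening': 0.08521016749844251}
{'intrinsics': array([[411.20684711,   0.        , 317.06692517],
       [  0.        , 411.20684711, 200.26210862],
       [  0.        ,   0.        ,   1.        ]]), 'R': array([[ 0.01447066, -0.9997029 , -0.01961425],
       [-0.99763909, -0.01311819, -0.06741032],
       [ 0.06713299,  0.02054341, -0.99753252]]), 't': array([-0.02113662,  0.59827409,  0.91265884])}
{'intrinsics': array([[453.41877888,   0.        , 318.09982752],
       [  0.        , 453.41877888, 205.61220122],
       [  0.        ,   0.        ,   1.        ]]), 'R': array([[ 0.64846033,  0.76108694,  0.01568009],
       [ 0.5564006 , -0.459805  , -0.69209662],
       [-0.51953592,  0.45752161, -0.72163454]]), 't': array([-0.3379372 , -0.26118612,  1.14871095])}
```

View pics/top0.png

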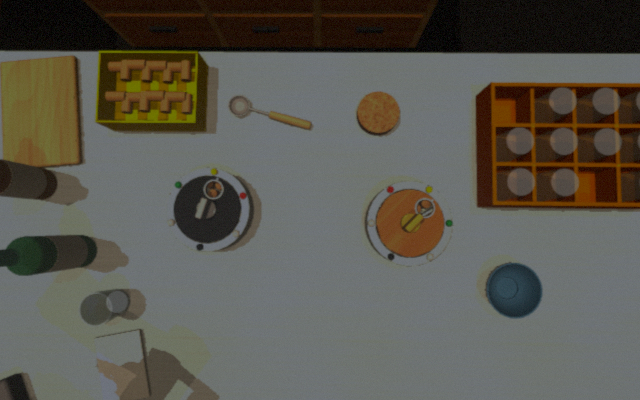

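View pics/scene0.png

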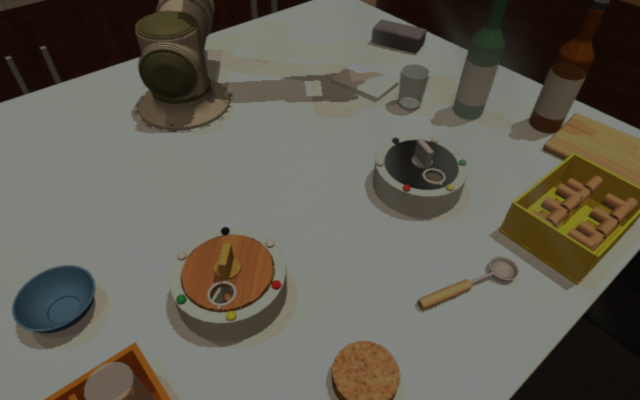

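```bash
cat > h.py <<'E'
import numpy as np
from bench import env
def ray2plane(n,uv,z):
    p=env.camera_params(n);K,R,t=p['intrinsics'],p['R'],p['t']
    d=R.T@np.linalg.inv(K)@np.array([uv[0],uv[1],1.]);c=-R.T@t
    return c+d*(z-c[2])/d[2]
def proj(n,X):
    p=env.camera_params(n);v=p['intrinsics']@(p['R']@np.array(X)+p['t']);return v[:2]/v[2]
E
python3 - <<'E'
import cv2
from h import *
for n,(x0,y0,x1,y1) in {"top":(355,170,465,275),"scene":(155,220,305,345)}.items():
    im=cv2.imread(f"pics/{n}0.png");c=im[y0:y1,x0:x1]
    f=5
    cv2.imwrite(f"pics/{n}0c.png",cv2.resize(c,None,fx=f,fy=f,interpolation=cv2.INTER_CUBIC)[:600,:800])
    hsv=cv2.cvtColor(c,cv2.COLOR_BGR2HSV)
    for nm,lo,hi in(("green",(50,120,40),(90,255,255)),("yellow",(24,170,90),(34,255,255)),("red",(0,200,60),(5,255,255)),("red2",(174,170,60),(180,255,255))):
        m=cv2.inRange(hsv,lo,hi);k,l,s,ce=cv2.connectedComponentsWithStats(m)
        for i in range(1,k):
            if s[i,4]>8: 
                uv=ce[i]+[x0,y0];print(n,nm,s[i,4],uv.round(1),ray2plane(n,uv,.066).round(4))
E
```

```text
top green 23 [448.8 222.7] [ 0.5511 -0.2957  0.066 ]
top yellow 26 [428.5 189. ] [ 0.6228 -0.2529  0.066 ]
top yellow 9 [404.4 216.9] [ 0.5622 -0.2014  0.066 ]
top yellow 94 [413.8 222.2] [ 0.5511 -0.2213  0.066 ]
top red 11 [390.1 189.2] [ 0.6214 -0.1707  0.066 ]
scene green 51 [180.7 298.9] [ 0.5545 -0.299   0.066 ]
scene yellow 60 [230.5 315. ] [ 0.6248 -0.2569  0.066 ]
scene red 47 [275.6 284.6] [ 0.6246 -0.1752  0.066 ]
```

```bash
sleep 1
```

```text
(no output)
```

View pics/top0c.png

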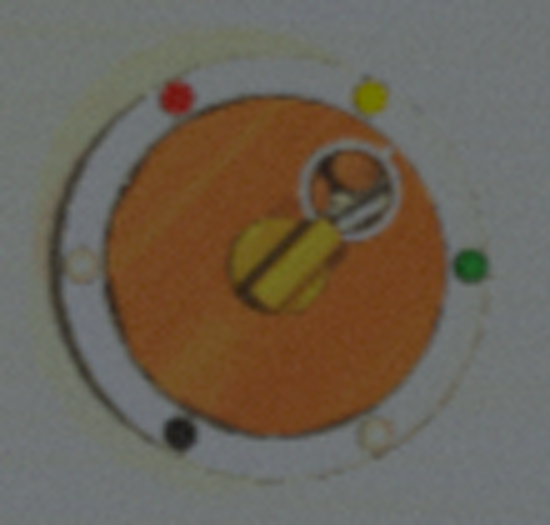

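View pics/scene0c.png

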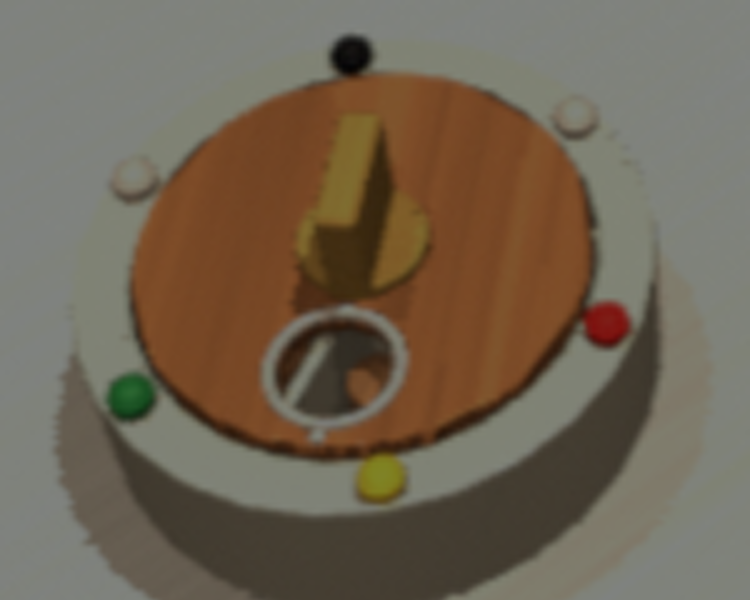

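```bash
python3 - <<'E'
from h import *
c=np.array([.552,-.2145])
r=lambda n,cr,z:(ray2plane(n,[{'top':355,'scene':155}[n]+cr[0]/5-.4,{'top':170,'scene':220}[n]+cr[1]/5-.4],z))
for n,cs in dict(top=[(276,265)],).items(): print(r(n,cs[0],.066))
def a(X): d=X[:2]-c; return X.round(4),np.hypot(*d).round(4),np.degrees(np.arctan2(d[1],d[0])).round(1)
for nm,n,cr,z in(("openT","top",(351,190),.065),("markT","top",(390,155),.065),("openS","scene",(335,367),.065),("markS","scene",(317,434),.065),
 ("bar1T","top",(258,292),.107),("bar2T","top",(325,235),.107),("barS near","scene",(338,222),.107),("barS far","scene",(362,115),.107)):
    print(nm,*a(r(n,cr,z)))
s=[np.mean([ray2plane('top',u,.066)[:2],ray2plane('scene',v,.066)[:2]],0) for u,v in(((448.8,222.7),(180.7,298.9)),((428.5,189),(230.5,315)),((390.1,189.2),(275.6,284.6)))]
# white/black in both
for cr in [(83,264),(180,433),(376,433)]:print(a(r('top',cr,.066)))
for cr in [(575,117),(351,55),(134,178)]:print(a(r('scene',cr,.066)))
for x in s:print(a(x))
for b in([.552,-.2145,.09],):print(proj('top',b),proj('scene',b))
E
```

```text
[ 0.55014556 -0.21284676  0.066     ]
openT [ 0.5827 -0.2451  0.065 ] 0.0434 -44.9
markT [ 0.598  -0.2618  0.065 ] 0.066 -45.8
openS [ 0.584  -0.2466  0.065 ] 0.0453 -45.1
markS [ 0.6004 -0.2631  0.065 ] 0.0685 -45.1
bar1T [ 0.5384 -0.1972  0.107 ] 0.0221 128.1
bar2T [ 0.562  -0.2244  0.107 ] 0.0141 -44.7
barS near [ 0.5685 -0.2291  0.107 ] 0.0221 -41.5
barS far [ 0.5385 -0.2016  0.107 ] 0.0187 136.4
(array([ 0.5494, -0.1305,  0.066 ]), np.float64(0.084), np.float64(91.8))
(array([ 0.4781, -0.1721,  0.066 ]), np.float64(0.0852), np.float64(150.1))
(array([ 0.4794, -0.2551,  0.066 ]), np.float64(0.0832), np.float64(-150.8))
(array([ 0.5525, -0.1339,  0.066 ]), np.float64(0.0806), np.float64(89.7))
(array([ 0.4821, -0.1763,  0.066 ]), np.float64(0.0797), np.float64(151.3))
(array([ 0.4821, -0.2582,  0.066 ]), np.float64(0.0825), np.float64(-148.0))
(array([ 0.5528, -0.2974]), np.float64(0.0829), np.float64(-89.5))
(array([ 0.6238, -0.2549]), np.float64(0.0824), np.float64(-29.4))
(array([ 0.623, -0.173]), np.float64(0.0822), np.float64(30.3))
[412.96620914 221.56631836] [226.07905032 259.00089375]
```

Call:
jog_arm([
  [-0.0296, -0.0263, 0, 0, 0, 0],
  [-0.0296, -0.0263, 0, 0, 0, 0],
  [-0.0296, -0.0263, 0, 0, 0, 0],
  [-0.0296, -0.0263, 0, 0, 0, 0],
  [-0.0296, -0.0263, 0, 0, 0, 0],
  [-0.0296, -0.0263, 0, 0, 0, 0],
  [-0.0296, -0.0263, 0, 0, 0, 0],
  [-0.0296, -0.0263, 0, 0, 0, 0],
], grip=1)

```text
t: 0.9
eef_pos: [0.3527, 0.2156, 0.2312]
orientation: [[-0.917, 0.398, -0.0], [0.398, 0.917, -0.0], [0.0, -0.0, -1.0]]
wrist_force: [-0.1, 0.7, -0.6]
opening: 0.0854
```

Call:
jog_arm([
  [-0.0296, -0.0263, 0, 0, 0, 0],
  [-0.0296, -0.0263, 0, 0, 0, 0],
  [-0.0296, -0.0263, 0, 0, 0, 0],
  [-0.0296, -0.0263, 0, 0, 0, 0],
  [-0.0296, -0.0263, 0, 0, 0, 0],
  [-0.0296, -0.0263, 0, 0, 0, 0],
  [-0.0296, -0.0263, 0, 0, 0, 0],
  [-0.0296, -0.0263, 0, 0, 0, 0],
])

```text
t: 1.7
eef_pos: [0.4861, -0.0718, 0.2311]
orientation: [[-0.917, 0.399, -0.001], [0.399, 0.917, 0.0], [0.001, 0.0, -1.0]]
wrist_force: [0.8, 1.1, 0.3]
opening: 0.0853
```

Call:
jog_arm([
  [-0.0296, -0.0263, 0, 0, 0, 0],
  [-0.0296, -0.0263, 0, 0, 0, 0],
  [-0.0296, -0.0263, 0, 0, 0, 0],
  [-0.0296, -0.0263, 0, 0, 0, 0],
  [0, 0, 0, 0, 0, 0.095],
  [0, 0, 0, 0, 0, 0.095],
  [0, 0, 0, 0, 0, 0.095],
  [0, 0, 0, 0, 0, 0.095],
])

```text
t: 2.5
eef_pos: [0.5524, -0.2139, 0.2308]
orientation: [[-0.701, 0.713, -0.001], [0.713, 0.701, 0.001], [0.001, -0.0, -1.0]]
wrist_force: [-0.5, -0.2, 0.0]
opening: 0.0856
```

Call:
jog_arm([
  [0, 0, 0, 0, 0, 0],
  [0, 0, 0, 0, 0, 0],
])

```text
t: 2.7
eef_pos: [0.5525, -0.2138, 0.2311]
orientation: [[-0.706, 0.708, -0.0], [0.708, 0.706, 0.0], [0.001, -0.0, -1.0]]
wrist_force: [-0.2, 0.2, 0.2]
opening: 0.0854
```

```bash
python3 - <<'E'
import cv2
from h import *
o=env.get_obs();print(o['t'],o['eef_pos'],o['orientation'].round(4),o['q'])
p=env.camera_params("wrist");cv2.imwrite("pics/w1.png",env.grab_frame("wrist"))
print(p)
R,t,K=p['R'],p['t'],p['intrinsics']
for X in([.5515,-.2145,.107],[.5528,-.2974,.066],[.6238,-.2549,.066]):
    v=R@X+t;th=np.arctan2(np.hypot(v[0],v[1]),v[2]);d=v[:2]/np.hypot(v[0],v[1]);print(K[:2,2]+K[0,0]*th*d)
E
```

```text
2.7 [ 0.55246739 -0.21379572  0.23107437] [[-7.058e-01  7.084e-01 -5.000e-04]
 [ 7.084e-01  7.058e-01  3.000e-04]
 [ 5.000e-04 -1.000e-04 -1.000e+00]] [-5.68904383e-01  4.56384288e-01  1.17384358e+00 -6.95663838e-06
  1.51191899e+00 -1.35247349e+00]
{'intrinsics': array([[309.70691629,   0.        , 322.13001511],
       [  0.        , 309.70691629, 198.00284197],
       [  0.        ,   0.        ,   1.        ]]), 'R': array([[ 7.08696427e-01,  7.05513089e-01,  8.09379400e-04],
       [ 6.70209227e-01, -6.73590746e-01,  3.11600865e-01],
       [ 2.20383679e-01, -2.20287966e-01, -9.50212737e-01]]), 't': array([-0.24128119, -0.554806  ,  0.21164334])}
[320.262812   189.82887036]
[268.29431422 231.22079614]
[340.94892302 247.71784638]
```

```bash
sleep 1
```

```text
(no output)
```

View pics/w1.png

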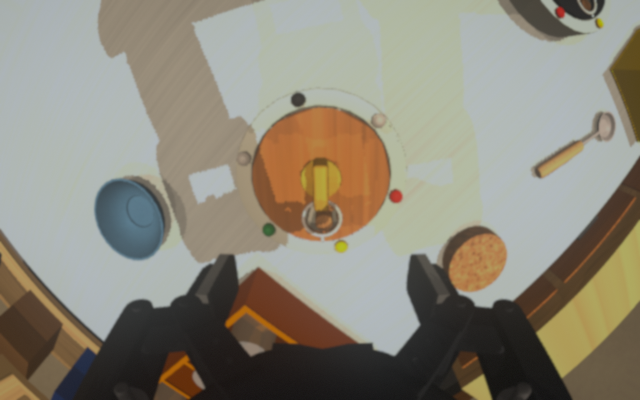

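Call:
jog_arm([
  [0, -0.001, 0.03, 0, 0, 0],
  [0, 0, 0.03, 0, 0, 0],
  [0, 0, 0.03, 0, 0, 0],
  [0, 0, 0.03, 0, 0, 0],
  [0, 0, 0.02, 0, 0, 0],
  [0, 0, 0.014, 0, 0, 0],
  [0, 0, 0, 0, 0, 0],
])

```text
t: 3.45
eef_pos: [0.551, -0.214, 0.0755]
orientation: [[-0.705, 0.709, -0.003], [0.709, 0.705, 0.002], [0.004, -0.001, -1.0]]
wrist_force: [0.1, 0.5, 0.2]
opening: 0.0855
```

Call:
jog_arm([
  [0, 0, 0, 0, 0, 0],
  [0, 0, 0, 0, 0, 0],
  [0, 0, 0, 0, 0, 0],
  [0, 0, 0, 0, 0, 0],
  [0, 0, 0, 0, 0, 0],
  [0, 0, 0, 0, 0, 0],
  [0, 0, 0, 0, 0, 0],
  [0, 0, 0, 0, 0, 0],
], grip=-1)

```text
t: 4.25
eef_pos: [0.5514, -0.2151, 0.0779]
orientation: [[-0.704, 0.71, -0.001], [0.71, 0.704, -0.001], [-0.0, -0.001, -1.0]]
wrist_force: [-4.1, -2.0, 5.1]
opening: 0.0132
```

Call:
jog_arm([
  [0, 0, 0, 0, 0, 0.096],
  [0, 0, 0, 0, 0, 0.096],
  [0, 0, 0, 0, 0, 0.096],
  [0, 0, 0, 0, 0, 0.096],
  [0, 0, 0, 0, 0, 0.096],
  [0, 0, 0, 0, 0, 0.096],
  [0, 0, 0, 0, 0, 0.096],
  [0, 0, 0, 0, 0, 0.096],
])

```text
t: 5.05
eef_pos: [0.5507, -0.2154, 0.0779]
orientation: [[-0.009, 1.0, -0.002], [1.0, 0.009, -0.001], [-0.001, -0.002, -1.0]]
wrist_force: [-8.6, -3.8, 6.3]
opening: 0.0131
```

Call:
jog_arm([
  [0, 0, 0, 0, 0, 0],
  [0, 0, 0, 0, 0, 0],
  [0, 0, 0, 0, 0, 0],
])

```text
t: 5.35
eef_pos: [0.5508, -0.2154, 0.0779]
orientation: [[-0.013, 1.0, -0.002], [1.0, 0.013, -0.001], [-0.001, -0.002, -1.0]]
wrist_force: [-8.2, -3.3, 6.4]
opening: 0.013
```

Call:
jog_arm([
  [0, 0, 0, 0, 0, 0],
  [0, 0, 0, 0, 0, 0],
  [0, 0, 0, 0, 0, 0],
  [0, 0, 0, 0, 0, 0],
  [0, 0, 0, 0, 0, 0],
  [0, 0, 0, 0, 0, 0],
  [0, 0, 0, 0, 0, 0],
  [0, 0, 0, 0, 0, 0],
], grip=1)

```text
t: 6.15
eef_pos: [0.5519, -0.2145, 0.0773]
orientation: [[-0.013, 1.0, 0.0], [1.0, 0.013, 0.0], [0.0, 0.0, -1.0]]
wrist_force: [-0.4, 0.4, -0.2]
opening: 0.0852
```

Call:
jog_arm([
  [0, 0, -0.02, 0, 0, 0],
  [0, 0, -0.03, 0, 0, 0],
  [0, 0, -0.03, 0, 0, 0],
  [0, 0, -0.03, 0, 0, 0],
  [0, 0, -0.03, 0, 0, 0],
  [0, 0, -0.01, 0, 0, 0],
  [0, 0, 0, 0, 0, 0],
  [0, 0, 0, 0, 0, 0],
])

```text
t: 6.95
eef_pos: [0.5514, -0.2143, 0.2258]
orientation: [[-0.013, 1.0, -0.002], [1.0, 0.013, 0.001], [0.001, -0.002, -1.0]]
wrist_force: [0.3, 0.6, -0.7]
opening: 0.0857
```

```bash
python3 - <<'E'
import cv2
from h import *
o=env.get_obs();print(o['t'],o['eef_pos'],o['wrist_force'])
print(env.camera_params("wrist"))
a=env.grab_frame("wrist")[80:300,180:460]; s=env.grab_frame("scene")[130:345,155:475]
s=cv2.resize(s,None,fx=2,fy=2,interpolation=cv2.INTER_CUBIC)
cv2.imwrite("pics/w2.png",cv2.resize(a,None,fx=2.7,fy=2.7,interpolation=cv2.INTER_CUBIC));cv2.imwrite("pics/s2.png",s)
E
```

```text
6.95 [ 0.55139754 -0.21433549  0.2257917 ] [ 0.30214975  0.58800468 -0.66559958]
{'intrinsics': array([[309.70691629,   0.        , 322.13001511],
       [  0.        , 309.70691629, 198.00284197],
       [  0.        ,   0.        ,   1.        ]]), 'R': array([[ 0.99991921,  0.01258031, -0.00182149],
       [ 0.01252413, -0.95050147,  0.31046754],
       [ 0.00217445, -0.31046527, -0.95058224]]), 't': array([-0.54860138, -0.24891366,  0.30788702])}
```

```bash
sleep 1
```

```text
(no output)
```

View pics/w2.png

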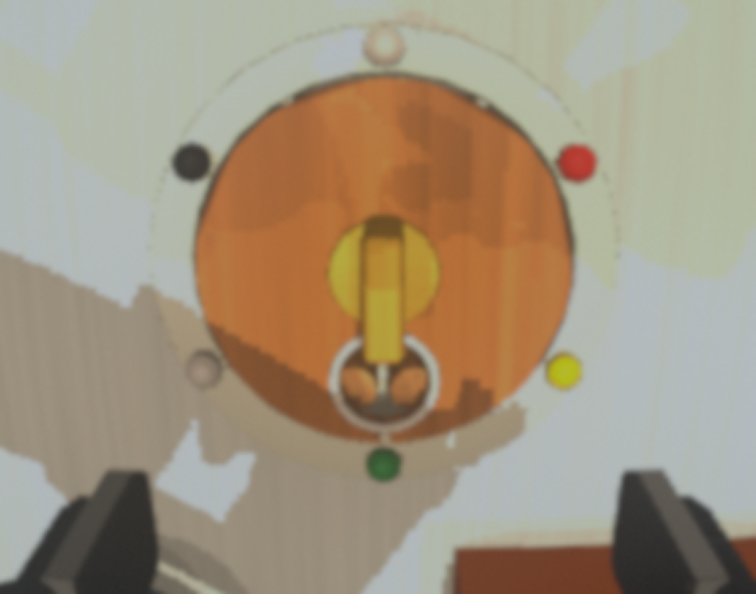

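View pics/s2.png

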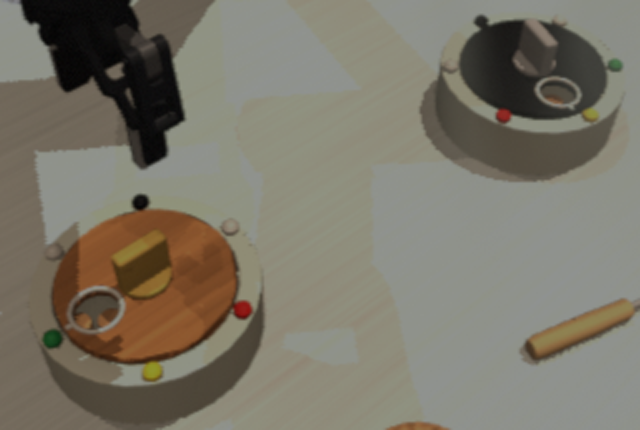

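The wrist picture shows the lid mark at (384,438), in line with the green stud at (384,464) and the knob bar at column 384. In the scene picture the black lid still points between yellow and red as before, nearest yellow.

```bash
python3 - <<'E'
from bench import env
print(env.close_job())
E
```

```text
the job is handed in; nothing more can be done
None
```

I gripped the brass knob, turned the wooden lid about 44° clockwise onto the green stud, let go, and raised the gripper clear to a TCP height of 0.226 m. I handed the job in at about 7 s.

**Alignment:** the last wrist picture showed the lid's white mark in line with the green stud, within about 1–2°. The limit is about 11°.

**Contact:** the gripper was open and the wrist force under 1 N. While gripping and turning, it stayed at about 11 N or less.

**Black lid:** the arm never went near it, and by eye it looks the same in the before and after scene pictures. I did not measure its angle.

**Unexplained:** through the opening, a pale line is visible between two corks. I could not tell what it is, so I went by the stated rule, pointer at the green stud.

No check failed.

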